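Turn the chocolate-backed biscuit right way up

TASK

The chocolate on the back of the big biscuit lying on the wooden board has set: take the spatula from the spoon rest and use it to turn the biscuit over, chocolate side down, so that it lies flat on the board. Let only the spatula touch the biscuit and keep it low over the board so that it does not crack. Then lay the spatula back with its blade flat in the spoon rest, and leave the other things on the ledge as they are.

Things in the scene. Friction and masses are not known exactly. Their poses are not given: they have to be found in the camera images.
- board: Light wooden board, 200 (x) x 340 (y) x 12 mm, fixed on the marble ledge (z = 0), topped by a terracotta-coloured silicone mat 190 x 330 mm that grips the biscuit well (friction 0.95 to 1.45; steel on biscuit 0.5 to 0.7). Origin at the centre of its underside, z up. The biscuit starts near its -y end, with free mat on its +y side; turned over, the biscuit's origin is 27 mm above the board's.
- biscuit: Round biscuit to turn, loose on the board, 112 mm across, 15 thick, ~85 g. Starts baked side down: golden underside with a flat middle 72 mm across, sloping evenly from there up to the rim (7 mm over the board): a thin blade fits under it; upright rim from 7 to 15 mm; flat dark chocolate on top. Origin at the centre of the baked flat middle; z points through to the chocolate (up at start).
- spatula: Steel turner, 224 mm, 146 g. Flat blade 85 (x) x 75 (y) x 2 mm, dark slots. Origin at the centre of the blade's underside; x to its straight front edge, z up. A round 8 mm shank rises from the blade's rear to a straight black handle 100 mm long, 24 wide (y), 18 thick, flat upright sides, rising to its end (-x) by 0.31 rad. Starts blade flat in the rest, handle out of the notch. Balance: x = -33.
- spatula_tip (a point): Middle of the lower front edge of the spatula's blade (x = 42.5 mm, y = 0, z = 0 in the spatula's axes).
- spatula_grip (a point): Centre of the spatula's handle, the place to grip it (x = -131, y = 0, z = 46 mm in the spatula's axes).
- spoon_rest: Wooden spoon rest, 140 x 132 mm, fixed. Flat floor 116 (x) x 108 (y) mm, 8 mm above the ledge; rim 12 mm wide, 6 mm above the floor, with a notch 58 mm wide in its -x side for the handle. Origin at the centre of its underside, x points away from the notch, z up. Put back, the spatula's blade lies flat on the floor within the rim, its x along the rest's x.
- bottle_a: Empty green glass bottle, 74 mm across, 290 mm tall, upright; bystander. Origin under its centre.
- bottle_b: The other empty green glass bottle, same size, upright; bystander. Origin under its centre.
- funnel: Aluminium funnel standing mouth down, 120 mm across, 125 mm tall; bystander. Origin under its centre.
- jar: Amber glass jar with a steel lid, 84 mm across, 130 mm tall; bystander. Origin under its centre.
- measuring_cup: Grey plastic measuring cup, 92 mm across, 105 mm tall, handle to its +y side reaching 80 mm from its axis; bystander. Origin under its centre.
- plate: Flat white ceramic serving plate, 184 mm across, 12 mm tall, with an already turned biscuit on it; bystander. Origin under its centre.
- biscuit_done: Biscuit of the same size already turned (baked side up) on the white plate; bystander. Origin under its centre.
Things that resemble listed ones, but are neither listed nor needed, are in the scene too. What is shaped like the biscuit but green, purple or red is not meant.

How it is judged (in metres and radians):
On the way, in this order (a step that is already met when the one before it is completed fails the run):
1. the spatula is held in the gripper, lifted off the spoon rest (contact force between spatula and the fingers above 1 N and contact force between spatula and spoon_rest below 0.01 N and z of spatula in the frame of spoon_rest above 0.02 m), for 0.1 s.
2. the held spatula tips the biscuit up (by more than 0.4 rad) (angle between biscuit's own z axis and vertical above 0.4 rad and contact force between spatula and biscuit above 0.03 N and contact force between spatula and the fingers above 1 N), for 0.04 s.
3. the biscuit lies turned over on the board, the spatula still in the gripper (angle between biscuit's own z axis and vertical above 3.04 rad and z of biscuit in the frame of board between 0.023 and 0.031 m and contact force between biscuit and board above 0.2 N and contact force between spatula and the fingers above 1 N), for 0.2 s.
At the end, for the whole second after the job is handed in: Biscuit at rest chocolate side down, flat (0.1 rad) on the board, its centre within the board; spatula released, at rest, blade flat (0.06 rad) on the spoon rest's floor inside the rim (blade centre within 25 mm of the rest's centre along each side); bystanders moved under 20 mm (angle between biscuit's own z axis and vertical above 3.04 rad and z of biscuit in the frame of board between 0.023 and 0.031 m and x of biscuit in the frame of board between -0.1 and 0.1 m and y of biscuit in the frame of board between -0.17 and 0.17 m and linear speed of each of biscuit, spatula below 0.02 m/s and x of spatula in the frame of spoon_rest between -0.025 and 0.025 m and y of spatula in the frame of spoon_rest between -0.025 and 0.025 m and z of spatula in the frame of spoon_rest between 0.005 and 0.011 m and angle between spatula's own z axis and vertical below 0.06 rad); the robot touches nothing.
It fails at once if the gripper or arm touches the biscuit (contact force between biscuit and the fingers above 0.3 N or contact force between biscuit and the arm above 0.3 N).
It fails at once if the biscuit is raised more than about 150 mm above the board (height (world z) of biscuit above 0.165 m).
It fails at once if a bystander is pushed more than 20 mm or tipped (distance of any of bottle_a, bottle_b, funnel, jar, measuring_cup, plate, biscuit_done from where it was at the start of the episode above 0.02 m).
It also fails if it takes over 54 s, if anything falls off the work surface, if the arm or the gripper's body presses on something with over 40 N, if the wrist force passes 120 N, or if a joint passes its speed limit or range.

ROBOT

A 6-joint arm with a two-finger parallel gripper is mounted at the origin on the work surface. World frame = base frame: x ahead of the robot, y to its left, z up, the work surface at z = 0. Lengths are in m, angles in degrees, forces in N, time in s.
With the tool pointing down it reaches from about 0.3 to 0.75 m from the base axis. Payload 8.5 kg.
Tool frame: the origin (TCP) lies midway between the tips of the shut fingers; the grasp point (between the pads) lies 19 mm behind it; z points along the fingers, x is the direction in which the jaws open and shut, and the axes are right-handed (so a half turn about z gives the same grasp; the last joint's range is limited). The gripper opens to 88 mm and grips with 3 to 60 N. Pads are 18 mm wide; open, the fingers measure 123 mm over their backs; the gripper's body (75 mm by 187 mm) begins 45 mm behind the grasp point.
Start: joints at [56.706, 21.807, 74.336, -0, 83.858, -12.336], TCP at [0.197, 0.514, 0.239] pointing down, gripper open.
Joint ranges: [-178.18, 178.18], [-50.72, 133.34], [12.68, 142.11], [-81.47, 261.47], [9.98, 163.14], [-165.26, 165.26]. Speed limits (degrees/s): [136.94, 136.94, 180, 180, 180, 180].

INTERFACE

Orientations are given as a 3x3 rotation matrix whose columns are the frame's x, y, z axes.
In Python, from bench import state, get_image, camera_params, job_done, boxes_of gives the robot as it stands. The module is installed in compiled form; this text tells all that it offers.
- The arm moves only by the tool step_arm, never from a script. Its argument "commands" is a list of rows, each an object with "xyz": the shift along the tool's x, y, z in mm, a list of three; "yaw": the turn about the tool's z in rad. A call has 1 to 8 rows; each row shifts and turns the commanded pose from where the row before left it, along the tool's axes as they then stand; what a row does not reach is not made up. A row lasts 1/12 s, in which the tool goes at most 41.7 mm and 7.16 degrees, less where a joint would pass 70% of its speed; a pose out of reach is approached as far as the arm can. A call with a gripper value outside its range is refused whole. "grip" is the opening, from 0 (shut) to 1 (fully open), set as the call begins (left out, the last holds). The fingers move at their own pace and stop on an object; the grip force is fixed at half the most. Time passes only in rows, so rows that do not move let the fingers close. It gives the time, the measured TCP pose, the force and the opening at its end, in the units of the state.
- state(): the state, without advancing time (a new reading comes with each control period).
- get_image(name): name is "side" or "top"; returns (picture, depth): 400x640x3 uint8, red, green, blue; 400x640 float32, m along the optical axis (not along the pixel's ray), 0 where there is no reading.
- camera_params(name): a dict with "camera_matrix" (3x3 intrinsics, pixels), "R" (3x3) and "t" (3): a world point X has camera coordinates R X + t. Camera axes: x right, y down, z forward; pixel columns grow to the right and rows downward; lengths in m; the calibration is good to about 2 mm. A picture is of the moment at which its call begins. camera_params takes no time and is no camera call.
- job_done(): hands the job in, once; it reports no verdict.
Trained networks look in the newest picture that a camera, given by its name, has taken for a name from the list of things; names that differ only in an ending like _2 or _b are one class to them, and where a whole thing is asked for, a point or a joint stands for the part that bears it (a point fixed in the world has none). Each returns a list of dicts, best first, with "conf" (0 to 1); they miss things now and then, are a little off and sometimes report something else, mostly with a low value. They report only what shows in the picture. A call takes as long as a camera call. They do not tell look-alikes from the thing itself.
- boxes_of(camera, target): "position" ([x, y, z] in m, in world coordinates, good to about 4 mm: the middle of the surface that is visible of it).
The state is a dict: "time": time; "joints": joint angles; "qd": joint speeds; "effort": joint torques, N m; "ee_pos": TCP position; "ee_rot": TCP orientation; "force": force on the tool from outside, world axes, zero at the start; "torque": the same for the moment, N m; "finger_gap": opening from 0.0 (shut) to 1.0 (fully open).
Only numpy, scipy, OpenCV 4.12 (cv2) and the standard library are available. Lean on these libraries where they do the work, as an engineer would, in place of code of your own. Each camera call takes 0.05 s, during which the arm holds its last target.

## Working session

There is one attempt and no reset: what is moved stays moved. The work goes in short steps, Python scripts to look and compute and a tool call to move; the robot and the scene stay as the last step left them, time stands still between calls to the robot, and variables do not carry over. Pictures are saved under pics/ and viewed, and the job is handed in when it is done.

Besides the shell and the picture viewer there is one more tool, called after ">>>" as name(argument=value, ...) on one line, values as JSON. step_arm: Moves the arm, as the interface text tells. Its arguments: {"type":"object","properties":{"commands":{"type":"array"},"grip":{"type":"number"}},"required":["commands"]}

```bash
mkdir -p pics; ls; python3 - <<'E'
from bench import *
import cv2
for n in("side","top"):
    p,d=get_image(n); cv2.imwrite(f"pics/{n}0.png",p[:,:,::-1])
    c=camera_params(n); print(n,c)
s=state(); print(s)
for t in ["board","biscuit","spatula","spatula_grip","spatula_tip","spoon_rest","plate"]:
    for n in("side","top"):
        print(t,n,[(round(b['conf'],2),[round(float(v),3) for v in b['position']]) for b in boxes_of(n,t)])
E
```

```text
pics
side {'camera_matrix': array([[405.68511905,   0.        , 318.62368055],
       [  0.        , 405.68511905, 205.67858006],
       [  0.        ,   0.        ,   1.        ]]), 'R': array([[-0.63323259,  0.77379738,  0.01594044],
       [ 0.59847292,  0.50260874, -0.62387067],
       [-0.4907613 , -0.38551532, -0.78136501]]), 't': array([ 0.24823524, -0.26441381,  1.65366145])}
top {'camera_matrix': array([[439.55373249,   0.        , 319.89872669],
       [  0.        , 439.55373249, 201.92041818],
       [  0.        ,   0.        ,   1.        ]]), 'R': array([[-0.00946833, -0.99980774, -0.01717073],
       [-0.99591521,  0.01097068, -0.08962443],
       [ 0.08979558,  0.016252  , -0.99582761]]), 't': array([0.09519278, 0.48947228, 1.21247876])}
{'time': 0.1, 'joints': array([ 5.67052096e+01,  2.18357259e+01,  7.43795540e+01,  1.11630743e-03,
        8.38577288e+01, -1.23357985e+01]), 'qd': array([-0.03525605, -0.06614223, -0.165617  , -0.03970848, -0.07560809,
       -0.00404538]), 'effort': array([ 4.35907554e-03, -4.38650966e+01, -2.24912846e+01,  7.15059112e-02,
        
[... 871 characters left out ...]
32, 0.012])]
spatula side [(0.58, [0.531, -0.255, 0.009]), (0.43, [0.781, 0.081, 0.029])]
spatula top [(0.87, [0.525, -0.261, 0.007]), (0.16, [0.754, -0.196, 0.191])]
spatula_grip side [(0.81, [0.533, -0.26, 0.011])]
spatula_grip top [(0.57, [0.529, -0.255, 0.013])]
spatula_tip side [(0.67, [0.528, -0.264, 0.007]), (0.66, [0.56, 0.545, 0.027]), (0.64, [0.782, 0.079, 0.031])]
spatula_tip top [(0.91, [0.526, -0.258, 0.008])]
spoon_rest side [(0.83, [0.524, -0.217, 0.007]), (0.64, [0.533, -0.257, 0.011])]
spoon_rest top [(0.94, [0.516, -0.224, 0.009]), (0.34, [0.567, 0.547, 0.014])]
plate side [(0.82, [0.58, 0.557, 0.013])]
plate top [(0.6, [0.572, 0.545, 0.013]), (0.38, [0.758, 0.215, 0.128])]
```

View pics/side0.png

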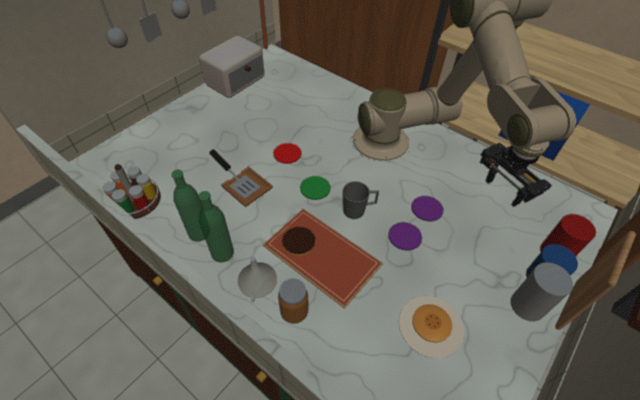

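View pics/top0.png

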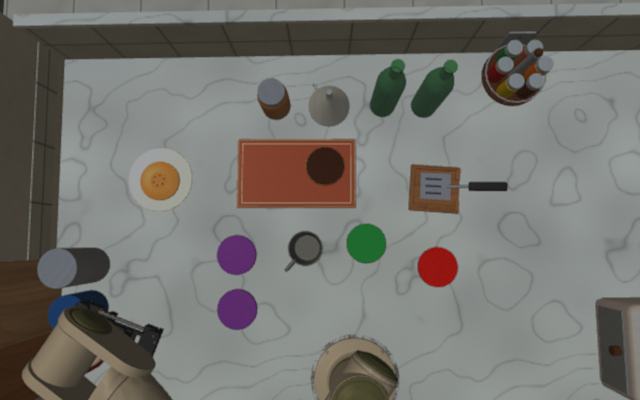

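The target is the dark-chocolate disc on the terracotta mat (side px 298,240; top px 325,166). The green, red and purple discs are decoys, and the orange one is `biscuit_done` on the plate. I'll measure from the depth images and check an enlarged crop.

```bash
cat > h.py <<'E'
from bench import *
import cv2, numpy as np
np.set_printoptions(precision=4,suppress=True)
def cloud(n,p=None,d=None):
    if p is None: p,d=get_image(n)
    c=camera_params(n);K=c['camera_matrix']
    v,u=np.mgrid[0:400,0:640]
    X=np.stack([(u-K[0,2])/K[0,0]*d,(v-K[1,2])/K[1,1]*d,d],-1)
    return p,d,(X-c['t'])@c['R']
def proj(n,P):
    c=camera_params(n);q=c['camera_matrix']@(c['R']@np.array(P)+c['t']);return q[:2]/q[2]
def crop(n,p,u0,v0,u1,v1,f,name):
    cv2.imwrite("pics/"+name,cv2.resize(p[v0:v1,u0:u1,::-1],None,fx=f,fy=f,interpolation=cv2.INTER_CUBIC))
E
python3 - <<'E'
from h import *
for n,(a,b) in {"top":((395,150,520,220),(225,40,470,215)),"side":((200,140,280,210),(170,160,390,320))}.items():
    p,d,W=cloud(n)
    crop(n,p,*a,6 if n=="top" else 8,f"{n}_sp.png"); crop(n,p,*b,3,f"{n}_bo.png")
    i=p.astype(int);r,g,bl=i[...,0],i[...,1],i[...,2]
    def m(mask,lab):
        P=W[mask&(d>0)]
        c=P[:,:2].mean(0);_,s,vt=np.linalg.svd(P[:,:2]-c,full_matrices=False)
        print(n,lab,len(P),"mean",P.mean(0),"min",np.percentile(P,1,axis=0),"max",np.percentile(P,99,axis=0),"ax",vt[0])
        cn=P[:,:2].astype(np.float32);print("   rect",cv2.minAreaRect(cn))
    box=lambda x0,x1,y0,y1:(W[...,0]>x0)&(W[...,0]<x1)&(W[...,1]>y0)&(W[...,1]<y1)
    mat=(r-g>40)&(r>90)&box(.42,.72,-.05,.38)&(abs(W[...,2]-.012)<.012)
    m(mat,"mat")
    m((r<85)&(g<70)&box(.52,.68,-.0,.15)&(W[...,2]>.015),"choc")
    m((r+g+bl<130)&box(.4,.6,-.47,-.31),"handle")
    m((abs(r-bl)<40)&(r+g+bl<600)&box(.47,.58,-.3,-.2)&(W[...,2]<.04),"blade")
    m((r-bl>40)&box(.42,.62,-.36,-.12),"rest")
    for nm,bx in dict(botB=(.65,.85,-.3,-.05),fun=(.68,.85,-.05,.13),jar=(.68,.85,.13,.28),cup=(.3,.5,.03,.2)).items():
        m(box(*bx)&(W[...,2]>.04)&(W[...,2]<.32),nm)
E
```

```text
top mat 5986 mean [0.573  0.1747 0.012 ] min [ 0.4831 -0.0035  0.0063] max [0.6705 0.321  0.0179] ax [-0.083  -0.9966]
   rect ((0.5763543248176575, 0.1592351198196411), (0.32876208424568176, 0.19183200597763062), 89.09986877441406)
top choc 1136 mean [0.5926 0.0748 0.0272] min [0.5428 0.0242 0.0209] max [0.6434 0.1254 0.0328] ax [-0.9973 -0.0736]
   rect ((0.593070387840271, 0.07493625581264496), (0.10667987167835236, 0.10619859397411346), 45.27743911743164)
top handle 266 mean [ 0.525  -0.3656  0.0629] min [ 0.5143 -0.41    0.0457] max [ 0.5354 -0.3204  0.0784] ax [-0.0588 -0.9983]
   rect ((0.5244211554527283, -0.36517080664634705), (0.09115676581859589, 0.019328361377120018), 86.7871322631836)
top blade 804 mean [ 0.5339 -0.2419  0.0105] min [ 0.4959 -0.2931  0.0039] max [ 0.5735 -0.2006  0.0295] ax [-0.2795 -0.9601]
   rect ((0.5237504243850708, -0.25002795457839966), (0.1004926934838295, 0.10014799982309341), 89.23629760742188)
top rest 1303 mean [ 0.5213 -0.2305  0.0102] min [ 0.4616 -0.3028  0.0028] max [ 0.5908 -0.1639  0.0185] ax [-0.2171 -0.9761]
   rect ((0.52621239423751
[... 2437 characters left out ...]
0411834716797)
side fun 429 mean [0.7762 0.072  0.0638] min [0.7406 0.0336 0.0403] max [0.8038 0.0976 0.1272] ax [ 0.7721 -0.6355]
   rect ((0.771371603012085, 0.0657285749912262), (0.06970889866352081, 0.0697968453168869), 69.03558349609375)
side jar 1007 mean [0.7835 0.2277 0.1109] min [0.7398 0.1848 0.0431] max [0.8144 0.2587 0.135 ] ax [0.9145 0.4045]
   rect ((0.7762016654014587, 0.22088125348091125), (0.07738804072141647, 0.07900961488485336), 88.30784606933594)
side cup 709 mean [0.3558 0.1334 0.0784] min [0.3064 0.0879 0.0407] max [0.4058 0.1851 0.1091] ax [0.9646 0.2639]
   rect ((0.35957619547843933, 0.13931694626808167), (0.0942578986287117, 0.10950528830289841), 9.14895248413086)
```

View pics/top_sp.png

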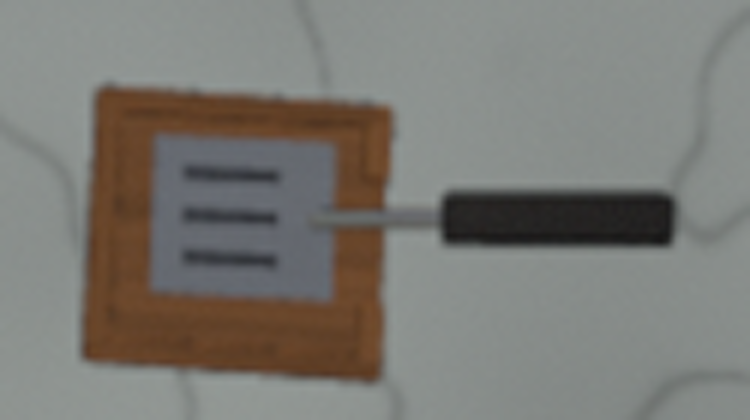

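View pics/top_bo.png

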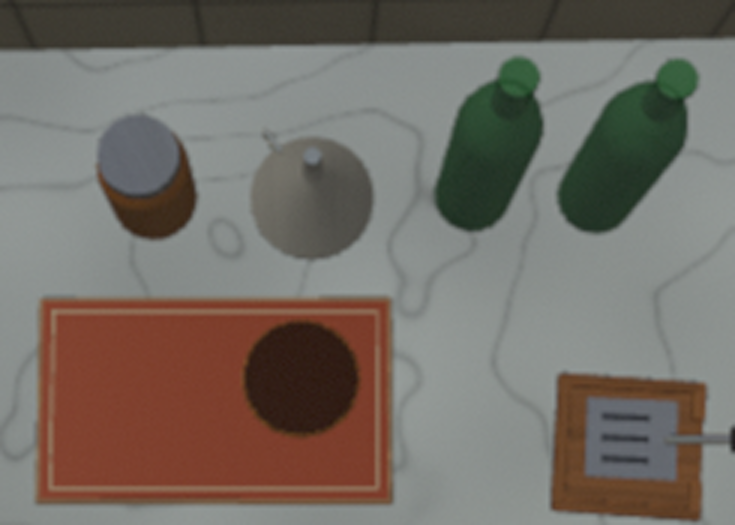

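View pics/side_bo.png

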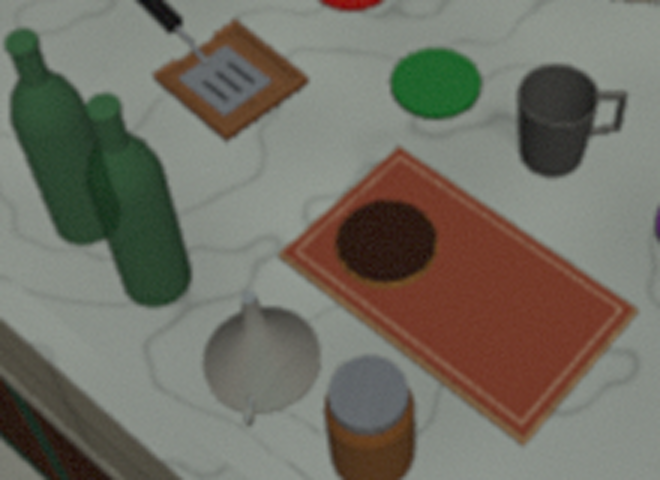

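```bash
python3 - <<'E'
from h import *
c=camera_params("top");K=c['camera_matrix'];C=-c['R'].T@c['t']
def ray(u,v,z):
    d=c['R'].T@np.linalg.solve(K,[u,v,1]);return C+d*(z-C[2])/d[2]
f=lambda x,y,z:ray(395+x/6-.4,150+y/6-.4,z)
for q in [(155,135),(335,140),(150,295),(333,300)]: print("blade",f(*q,.010))
print("blade c",f(243.5,217.5,.010),"slots",f(231,217,.01), "shank",f(310,222,.012))
print("handle c",f(557,217.5,.063),"ends",f(442,218,.042),f(673,218,.07))
for q in [(100,88),(392,106),(85,360),(380,380)]: print("rest",f(*q,.014))
s=state();R=s['ee_rot'];print(np.degrees(np.arctan2(R[1,0],R[0,0])))
E
```

```text
blade [ 0.5736 -0.1965  0.01  ]
blade [ 0.5702 -0.2814  0.01  ]
blade [ 0.4974 -0.1919  0.01  ]
blade [ 0.4941 -0.2777  0.01  ]
blade c [ 0.5337 -0.237   0.01  ] slots [ 0.534  -0.2312  0.01  ] shank [ 0.531  -0.2677  0.012 ]
handle c [ 0.5255 -0.3649  0.063 ] ends [ 0.5285 -0.32    0.042 ] [ 0.5238 -0.414   0.07  ]
rest [ 0.5958 -0.1704  0.014 ]
rest [ 0.5855 -0.3076  0.014 ]
rest [ 0.4667 -0.1598  0.014 ]
rest [ 0.4559 -0.2971  0.014 ]
69.04091045748049
```

The crops confirm it: the chocolate biscuit is at about (0.592, 0.076). The spatula lies in the rest heading along +y, with its grip at about (0.527, -0.368, 0.054). Next I turn the wrist.

>>> step_arm(commands=[{"xyz":[0,0,0],"yaw":0.12},{"xyz":[0,0,0],"yaw":0.12},{"xyz":[0,0,0],"yaw":0.12},{"xyz":[0,0,0],"yaw":0.12},{"xyz":[0,0,0],"yaw":0.12},{"xyz":[0,0,0],"yaw":0.12},{"xyz":[0,0,0],"yaw":0.12},{"xyz":[0,0,0],"yaw":0.12}], grip=1)

```text
time: 1.57
ee_pos: [0.1967, 0.5136, 0.2387]
ee_rot: [[0.972, 0.237, -0.0], [0.237, -0.972, -0.0], [-0.0, 0.0, -1.0]]
force: [-1.0, -0.4, 0.5]
finger_gap: 1.001
```

>>> step_arm(commands=[{"xyz":[0,0,0],"yaw":0.12},{"xyz":[0,0,0],"yaw":0.12},{"xyz":[0,0,0],"yaw":0.057}])

```text
time: 1.82
ee_pos: [0.1967, 0.5136, 0.2388]
ee_rot: [[0.998, -0.058, 0.0], [-0.058, -0.998, 0.0], [0.0, -0.0, -1.0]]
force: [-0.7, 0.4, 0.1]
finger_gap: 1.001
```

```bash
cat >> h.py <<'E'
def to(x,y,z,ang=None):
    s=state();R=s['ee_rot'];D=R.T@(np.array([x,y,z])-s['ee_pos'])*1000
    a=np.degrees(np.arctan2(R[1,0],R[0,0]))
    print("t",s['time'],"ee",s['ee_pos'],"ang",a,"gap",s['finger_gap'],"F",s['force'],"tool mm",D,"" if ang is None else ("yaw rad",np.radians(a-ang)))
E
python3 -c "
from h import *
to(.527,-.368,.2,-3)
print(state()['ee_rot'])"
```

```text
t 1.8167 ee [0.1967 0.5136 0.2388] ang -3.3351199394269693 gap 1.000926853054062 F [-0.7076  0.3591  0.0924] tool mm [380.9779 860.8987  38.7461] ('yaw rad', np.float64(-0.005848946332084573))
[[ 0.9983 -0.0582  0.    ]
 [-0.0582 -0.9983  0.    ]
 [ 0.     -0.     -1.    ]]
```

>>> step_arm(commands=[{"xyz":[16,36,0]},{"xyz":[16,36,0]},{"xyz":[16,36,0]},{"xyz":[16,36,0]},{"xyz":[16,36,0]},{"xyz":[16,36,0]},{"xyz":[16,36,0]},{"xyz":[16,36,0]}])

```text
invalid input
```

>>> step_arm(commands=[{"xyz":[16,36,0]},{"xyz":[16,36,0]},{"xyz":[16,36,0]},{"xyz":[16,36,0]},{"xyz":[16,36,0]},{"xyz":[16,36,0]},{"xyz":[16,36,0]},{"xyz":[16,36,0]}])

```text
invalid input
```

>>> step_arm(commands=[{"xyz":[16,36,8]},{"xyz":[16,36,8]},{"xyz":[16,36,8]},{"xyz":[16,36,8]},{"xyz":[16,36,8]},{"xyz":[16,36,8]},{"xyz":[16,36,8]},{"xyz":[10,26,8]}])

```text
invalid input
```

```bash
python3 -c "
from h import *
to(.527,-.368,.036,-3)
p,d=get_image('side');crop('side',p,140,60,380,240,3,'pre.png')
p,d=get_image('top');crop('top',p,380,120,560,255,4,'pre2.png')
"
```

```text
t 1.8167 ee [0.1967 0.5136 0.2388] ang -3.3351199394269693 gap 1.000926853054062 F [-0.7076  0.3591  0.0924] tool mm [380.9716 860.9059 202.7461] ('yaw rad', np.float64(-0.005848946332084573))
```

Each row has to include yaw.

>>> step_arm(commands=[{"xyz":[16,36,0],"yaw":0},{"xyz":[16,36,0],"yaw":0},{"xyz":[16,36,0],"yaw":0},{"xyz":[16,36,0],"yaw":0},{"xyz":[16,36,0],"yaw":0},{"xyz":[16,36,0],"yaw":0},{"xyz":[16,36,0],"yaw":0},{"xyz":[16,36,0],"yaw":0}])

```text
time: 2.58
ee_pos: [0.3097, 0.2176, 0.239]
ee_rot: [[0.999, -0.049, 0.001], [-0.049, -0.999, 0.0], [0.001, -0.0, -1.0]]
force: [1.0, 1.3, 0.0]
finger_gap: 0.999
```

>>> step_arm(commands=[{"xyz":[16,36,0],"yaw":0},{"xyz":[16,36,0],"yaw":0},{"xyz":[16,36,0],"yaw":0},{"xyz":[16,36,0],"yaw":0},{"xyz":[16,36,0],"yaw":0},{"xyz":[16,36,0],"yaw":0},{"xyz":[16,36,0],"yaw":0},{"xyz":[16,36,0],"yaw":0}])

```text
time: 3.25
ee_pos: [0.4227, -0.0771, 0.2389]
ee_rot: [[0.999, -0.05, 0.001], [-0.05, -0.999, -0.0], [0.001, 0.0, -1.0]]
force: [-0.1, 0.0, 0.3]
finger_gap: 1.0
```

>>> step_arm(commands=[{"xyz":[16,36,8],"yaw":0},{"xyz":[16,36,8],"yaw":0},{"xyz":[16,36,8],"yaw":0},{"xyz":[16,36,8],"yaw":0},{"xyz":[16,36,8],"yaw":0},{"xyz":[16,36,8],"yaw":0},{"xyz":[16,36,8],"yaw":0},{"xyz":[10,26,8],"yaw":0}])

```text
time: 3.92
ee_pos: [0.5304, -0.3619, 0.1738]
ee_rot: [[0.999, -0.051, 0.0], [-0.051, -0.999, -0.0], [0.0, 0.0, -1.0]]
force: [-0.1, -0.2, 0.1]
finger_gap: 1.003
```

```bash
python3 -c "
from h import *
p,d=get_image('side');crop('side',p,140,60,380,240,3,'pre.png')
p,d=get_image('top');crop('top',p,380,120,560,255,4,'pre2.png')
to(.527,-.368,.036,-3)
"
```

```text
t 4.0167 ee [ 0.5297 -0.3623  0.1721] ang -3.0239850183799586 gap 0.999011745518494 F [-0.2959  0.789  -0.231 ] tool mm [ -2.1408   5.9559 136.0744] ('yaw rad', np.float64(-0.00041861754188163373))
```

>>> step_arm(commands=[{"xyz":[-2,4,20],"yaw":0},{"xyz":[0,0,25],"yaw":0},{"xyz":[0,0,25],"yaw":0},{"xyz":[0,0,25],"yaw":0},{"xyz":[0,0,20],"yaw":0},{"xyz":[0,0,12],"yaw":0},{"xyz":[0,0,8],"yaw":0},{"xyz":[0,0,0],"yaw":0}])

```text
time: 4.68
ee_pos: [0.5274, -0.3621, 0.0389]
ee_rot: [[0.999, -0.051, -0.001], [-0.051, -0.999, 0.001], [-0.001, -0.001, -1.0]]
force: [-0.3, 0.4, -0.8]
finger_gap: 1.001
```

```bash
python3 -c "
from h import *
p,d=get_image('side');crop('side',p,180,120,280,200,7,'g1.png')
to(.527,-.366,.036,-3)
"
```

```text
t 4.7333 ee [ 0.5277 -0.3626  0.0401] ang -2.933942021346231 gap 1.0017306517769686 F [0.094  0.2054 0.7831] tool mm [-0.5688  3.4164  4.0659] ('yaw rad', np.float64(0.0011529292247203994))
```

View pics/g1.png

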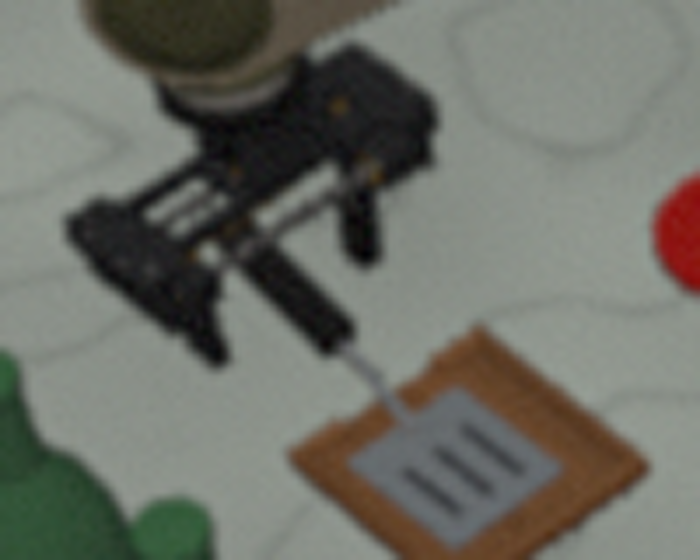

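>>> step_arm(commands=[{"xyz":[0,3,3],"yaw":0},{"xyz":[0,0,0],"yaw":0}])

```text
time: 4.9
ee_pos: [0.5278, -0.3665, 0.0376]
ee_rot: [[0.999, -0.052, 0.001], [-0.052, -0.999, -0.001], [0.001, 0.001, -1.0]]
force: [0.5, -0.2, -0.4]
finger_gap: 1.001
```

>>> step_arm(commands=[{"xyz":[0,0,0],"yaw":0},{"xyz":[0,0,0],"yaw":0},{"xyz":[0,0,0],"yaw":0},{"xyz":[0,0,0],"yaw":0},{"xyz":[0,0,0],"yaw":0},{"xyz":[0,0,0],"yaw":0}], grip=0)

```text
time: 5.4
ee_pos: [0.5275, -0.3658, 0.0368]
ee_rot: [[0.999, -0.052, 0.0], [-0.052, -0.999, -0.0], [0.0, 0.0, -1.0]]
force: [0.3, -0.0, -0.1]
finger_gap: 0.574
```

```bash
python3 -c "
from h import *
to(.527,-.366,.036,-3);print(state()['joints'])
"
```

```text
t 5.4 ee [ 0.5275 -0.3658  0.0368] ang -2.9767469257749384 gap 0.5739266439849221 F [ 0.2905 -0.0142 -0.1355] tool mm [-0.4588  0.2379  0.8128] ('yaw rad', np.float64(0.0004058427064379542))
[-45.2873  41.8326  73.5444  -0.0017  64.619  -42.3098]
```

>>> step_arm(commands=[{"xyz":[0,0,0],"yaw":0},{"xyz":[0,0,0],"yaw":0},{"xyz":[0,0,0],"yaw":0},{"xyz":[0,0,0],"yaw":0},{"xyz":[0,0,0],"yaw":0},{"xyz":[0,0,0],"yaw":0}])

```text
time: 5.9
ee_pos: [0.5274, -0.3658, 0.0367]
ee_rot: [[0.999, -0.052, -0.0], [-0.052, -0.999, 0.0], [-0.0, -0.0, -1.0]]
force: [0.1, 1.2, 0.3]
finger_gap: 0.267
```

>>> step_arm(commands=[{"xyz":[0,0,0],"yaw":0},{"xyz":[0,0,0],"yaw":0},{"xyz":[0,0,-10],"yaw":0},{"xyz":[0,0,-15],"yaw":0},{"xyz":[0,0,-20],"yaw":0},{"xyz":[0,0,-20],"yaw":0},{"xyz":[0,0,0],"yaw":0}])

```text
time: 6.48
ee_pos: [0.5288, -0.367, 0.1063]
ee_rot: [[0.999, -0.052, 0.005], [-0.052, -0.999, -0.005], [0.005, 0.005, -1.0]]
force: [0.2, -0.1, -0.6]
finger_gap: 0.271
```

```bash
python3 -c "
from h import *
to(.527,-.366,.036,-3)
p,d,W=cloud('top');crop('top',p,380,130,530,240,5,'l2.png')
p,d,W=cloud('side');crop('side',p,180,110,300,210,6,'l1.png')
i=p.astype(int);m=(abs(i[...,0]-i[...,2])<40)&(W[...,0]>.48)&(W[...,0]<.58)&(W[...,1]>-.31)&(W[...,1]<-.15)&(W[...,2]>.04)
P=W[m&(d>0)];A=np.c_[P[:,:2],np.ones(len(P))];c=np.linalg.lstsq(A,P[:,2],rcond=None)[0];print(len(P),P.mean(0),P.min(0),P.max(0),c)
"
```

```text
t 6.4833 ee [ 0.5288 -0.367   0.1063] ang -2.9693067119928154 gap 0.27083666832023695 F [ 0.1639 -0.1141 -0.5995] tool mm [-2.1903 -1.209  70.242 ] ('yaw rad', np.float64(0.0005356989339882607))
1478 [ 0.5236 -0.2657  0.295 ] [ 0.48   -0.3099  0.0683] [ 0.5751 -0.1903  0.4281] [-3.1259 -3.5275  0.9943]
```

View pics/l1.png

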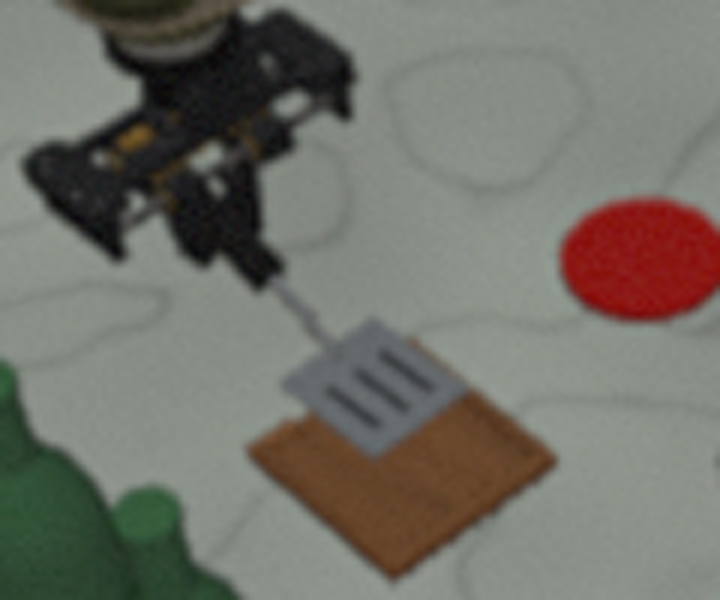

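View pics/l2.png

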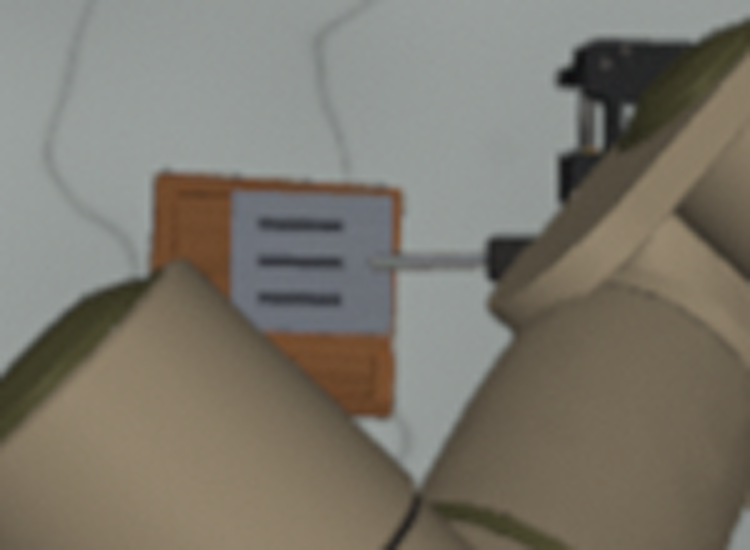

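```bash
cat >> h.py <<'E'
def blade(n,p,d,W,zl,box):
    i=p.astype(int);x0,x1,y0,y1=box
    m=(abs(i[...,0]-i[...,2])<35)&(W[...,0]>x0)&(W[...,0]<x1)&(W[...,1]>y0)&(W[...,1]<y1)&(abs(W[...,2]-zl)<.02)&(d>0)
    P=W[m]
    for k in range(3):
        c=np.linalg.lstsq(np.c_[P[:,:2],np.ones(len(P))],P[:,2],rcond=None)[0]
        r=P[:,2]-np.c_[P[:,:2],np.ones(len(P))]@c
        P=P[abs(r)<2.5*r.std()]
    print(n,"blade",len(P),P.mean(0),P.min(0),P.max(0),"slopes",c[:2],"rect",cv2.minAreaRect(P[:,:2].astype(np.float32)))
E
python3 -c "
from h import *
for n in('side','top'):
    p,d,W=cloud(n); blade(n,p,d,W,.08,(.49,.58,-.28,-.17))
"
```

```text
side blade 387 [ 0.5315 -0.2341  0.0749] [ 0.4905 -0.2799  0.0698] [ 0.572  -0.191   0.0802] slopes [-0.0019 -0.0083] rect ((0.5312730073928833, -0.23523908853530884), (0.08677422255277634, 0.07604862749576569), 85.99455261230469)
top blade 816 [ 0.5361 -0.2371  0.0727] [ 0.4976 -0.2788  0.0671] [ 0.5727 -0.1938  0.0783] slopes [ 0.0011 -0.0069] rect ((0.5352146625518799, -0.23614346981048584), (0.08462376147508621, 0.07461439818143845), 89.18558502197266)
```

>>> step_arm(commands=[{"xyz":[3,-14,0],"yaw":0},{"xyz":[6,-26,0],"yaw":0},{"xyz":[6,-26,0],"yaw":0},{"xyz":[6,-26,4],"yaw":0},{"xyz":[6,-26,6],"yaw":0},{"xyz":[6,-26,6],"yaw":0},{"xyz":[6,-26,6],"yaw":0},{"xyz":[5,-18,5],"yaw":0}])

```text
time: 7.35
ee_pos: [0.5809, -0.1767, 0.0734]
ee_rot: [[0.999, -0.051, -0.002], [-0.05, -0.999, 0.002], [-0.002, -0.002, -1.0]]
force: [-0.1, 1.2, -0.8]
finger_gap: 0.265
```

>>> step_arm(commands=[{"xyz":[0,0,8],"yaw":0},{"xyz":[0,0,8],"yaw":0},{"xyz":[0,0,6],"yaw":0},{"xyz":[0,0,4],"yaw":0},{"xyz":[0,0,0],"yaw":0},{"xyz":[0,0,0],"yaw":0}])

```text
time: 7.85
ee_pos: [0.5809, -0.1811, 0.0485]
ee_rot: [[0.999, -0.053, -0.0], [-0.053, -0.999, 0.0], [-0.0, -0.0, -1.0]]
force: [0.6, 0.6, -0.6]
finger_gap: 0.269
```

```bash
python3 -c "
from h import *
for n in('side','top'):
    p,d,W=cloud(n); blade(n,p,d,W,.025,(.54,.63,-.08,.018))
    if n=='side': crop(n,p,170,150,370,300,4,'a1.png')
    else: crop(n,p,250,100,450,240,4,'a2.png')
to(.581,-.180,.0412,-3)
"
```

```text
side blade 396 [ 0.5853 -0.0441  0.0217] [ 0.545  -0.0798  0.0158] [ 0.6242 -0.0069  0.0278] slopes [ 0.0119 -0.0088] rect ((0.584714412689209, -0.043241437524557114), (0.07275824248790741, 0.07917691767215729), 89.37896728515625)
top blade 654 [ 0.5893 -0.0446  0.0206] [ 0.5507 -0.0799  0.0147] [ 0.6265 -0.0093  0.0266] slopes [ 0.0011 -0.0066] rect ((0.5888372659683228, -0.04503098130226135), (0.07040827721357346, 0.07549970597028732), 89.0946273803711)
t 7.95 ee [ 0.5812 -0.1809  0.0491] ang -3.0263912929757737 gap 0.2663354682843416 F [-0.297  -0.5154 -2.8256] tool mm [-0.2652 -0.9067  7.8625] ('yaw rad', np.float64(-0.00046061495628570305))
```

View pics/a1.png

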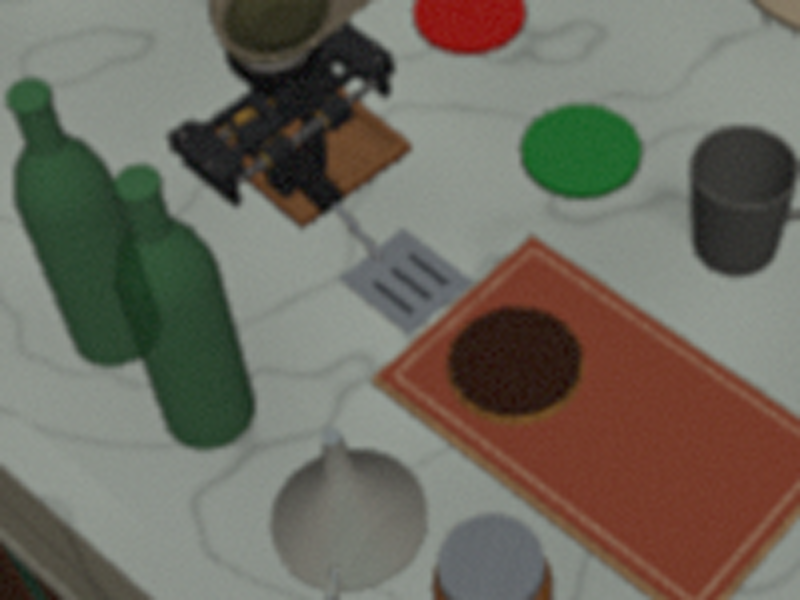

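View pics/a2.png

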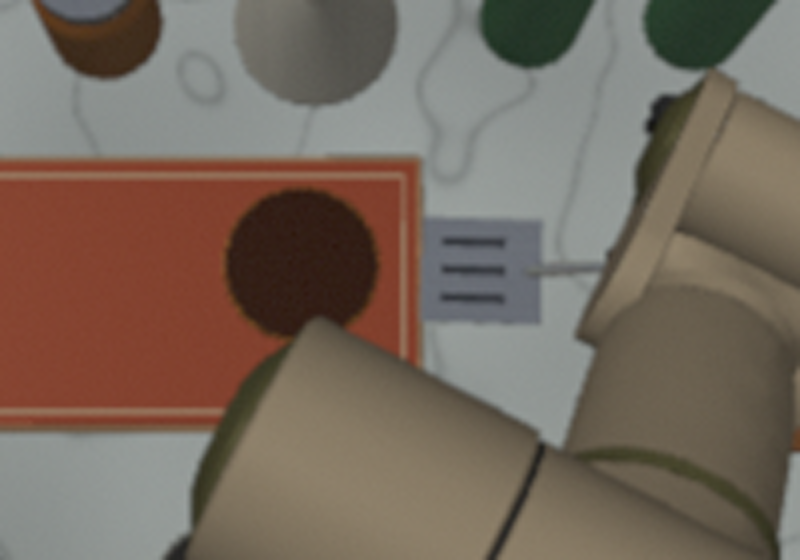

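>>> step_arm(commands=[{"xyz":[0,-8,0],"yaw":0},{"xyz":[0,-8,0],"yaw":0},{"xyz":[0,0,4],"yaw":0},{"xyz":[0,0,3],"yaw":0},{"xyz":[0,0,0],"yaw":0},{"xyz":[0,0,0],"yaw":0}])

```text
time: 8.45
ee_pos: [0.5819, -0.1643, 0.0415]
ee_rot: [[0.999, -0.052, -0.0], [-0.052, -0.999, 0.0], [-0.0, -0.0, -1.0]]
force: [-1.0, 0.2, -1.2]
finger_gap: 0.268
```

```bash
cat >> h.py <<'E'
def avg(n=8):
    # average few readings through camera calls
    F=[];E=[];T=[]
    for k in range(n):
        boxless=get_image('side'); s=state();F.append(s['force']);E.append(s['ee_pos']);T.append(s['torque'])
    print("t",s['time'],"F",np.mean(F,0),"T",np.mean(T,0),"ee",np.mean(E,0),"std",np.std(F,0))
E
python3 -c "
from h import *
avg(5)
for n in('side','top'):
    p,d,W=cloud(n); blade(n,p,d,W,.015,(.54,.63,-.07,.015))
"
```

```text
t 8.7 F [-0.0877  0.0607 -1.6145] T [-0.0973  0.1103  0.0098] ee [ 0.582  -0.1645  0.0418] std [0.427  0.6369 0.5393]
side blade 441 [ 0.5864 -0.0294  0.0152] [ 0.5459 -0.0699  0.007 ] [0.6277 0.0111 0.0208] slopes [-0.0256 -0.0006] rect ((0.5872095823287964, -0.030127093195915222), (0.08177270740270615, 0.07915894687175751), 87.49881744384766)
top blade 758 [ 0.5871 -0.0311  0.0136] [ 0.5419 -0.07    0.0006] [0.6285 0.0071 0.0235] slopes [ 0.0574 -0.0015] rect ((0.5851489305496216, -0.031723685562610626), (0.07714243233203888, 0.08609858900308609), 89.17536926269531)
```

>>> step_arm(commands=[{"xyz":[0,0,0.6],"yaw":0},{"xyz":[0,-6,0],"yaw":0},{"xyz":[0,-6,0],"yaw":0},{"xyz":[0,-6,0],"yaw":0},{"xyz":[0,-6,0],"yaw":0},{"xyz":[0,0,0],"yaw":0}])

```text
time: 9.3
ee_pos: [0.5832, -0.1388, 0.0412]
ee_rot: [[0.999, -0.051, -0.0], [-0.051, -0.999, 0.001], [-0.0, -0.001, -1.0]]
force: [-0.5, 1.1, -0.6]
finger_gap: 0.266
```

```bash
cat >> h.py <<'E'
def bis(tag):
    for n,a,f in(('side',(230,190,390,310),4),('top',(230,110,400,220),4)):
        p,d,W=cloud(n);crop(n,p,*a,f,f"{tag}_{n}.png")
        i=p.astype(int)
        m=(i[...,0]<85)&(i[...,0]-i[...,2]>8)&(i[...,1]<70)&(W[...,0]>.5)&(W[...,0]<.69)&(W[...,1]>-.02)&(W[...,1]<.33)&(W[...,2]>.015)&(W[...,2]<.14)&(d>0)
        P=W[m]
        if len(P)<20: print(n,"few",len(P));continue
        c=P.mean(0);nn=np.linalg.svd(P-c,full_matrices=False)[2][2];nn*=np.sign(nn[2])
        print(n,"choc",len(P),c,"min",np.percentile(P,2,axis=0),"max",np.percentile(P,98,axis=0),"normal",nn,"tilt",np.degrees(np.arccos(nn[2])))
E
python3 -c "
from h import *
bis('b1');avg(3)
"
```

```text
side choc 721 [0.5916 0.0776 0.0287] min [0.5422 0.0292 0.0242] max [0.6392 0.125  0.0333] normal [-0.0061 -0.0078  1.    ] tilt 0.5657557142021954
top choc 1127 [0.5925 0.0747 0.0273] min [0.5439 0.0268 0.0222] max [0.6408 0.1226 0.0322] normal [ 0.0004 -0.0034  1.    ] tilt 0.19745736320677315
t 9.55 F [-0.1429  0.509  -0.7826] T [-0.0476  0.0773  0.004 ] ee [ 0.5832 -0.1403  0.0411] std [0.53   0.4809 0.4956]
```

View pics/b1_side.png

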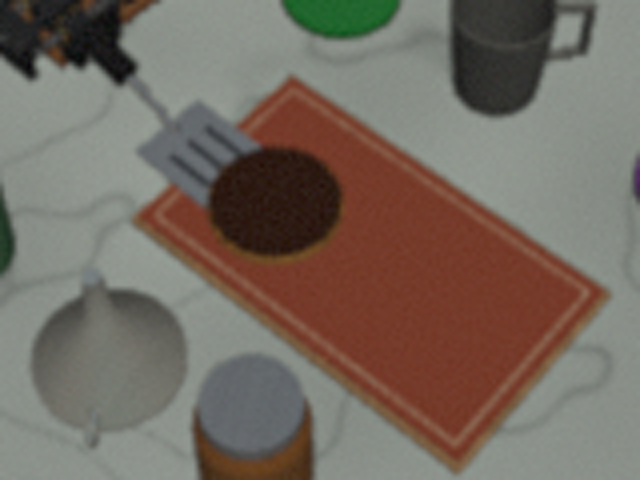

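>>> step_arm(commands=[{"xyz":[0,-3,0],"yaw":0},{"xyz":[0,-3,-1],"yaw":0},{"xyz":[0,-3,-1],"yaw":0},{"xyz":[0,-3,-1],"yaw":0},{"xyz":[0,0,0],"yaw":0}])

```text
time: 9.97
ee_pos: [0.5839, -0.1277, 0.0443]
ee_rot: [[0.999, -0.051, 0.0], [-0.051, -0.999, 0.0], [0.0, -0.0, -1.0]]
force: [0.5, 1.3, -2.4]
finger_gap: 0.268
```

```bash
python3 -c "
from h import *
bis('b2');avg(3)
"
```

```text
side choc 734 [0.5918 0.0851 0.0293] min [0.5431 0.0363 0.0247] max [0.6396 0.134  0.0336] normal [0.0004 0.0098 1.    ] tilt 0.5596856530284979
top choc 1131 [0.5927 0.0819 0.0279] min [0.5437 0.0328 0.023 ] max [0.6408 0.1311 0.033 ] normal [-0.0033  0.0178  0.9998] tilt 1.0391915556949811
t 10.2167 F [ 0.2224  0.028  -1.9431] T [-0.2754  0.0827 -0.0025] ee [ 0.5838 -0.1283  0.0441] std [0.2565 0.1938 0.1188]
```

```bash
cat > arc.py <<'E'
import numpy as np
def tab(yc,ths,ss,tip=.1725):
    yc*=1000;R=[]
    for t,s in zip(ths,ss):
        a=np.radians(t)
        if t<=19.29: yp,sp,hp=yc+36,36,0
        elif t<=90: yp,sp,hp=yc+36+21.19,56,7
        else: yp,sp,hp=yc+36+21.19+8,56,15
        h=max(0,(abs(s)-36)*.35)
        y=yp+(s-sp)*np.cos(a)+(h-hp)*np.sin(a); z=12-(s-sp)*np.sin(a)+(h-hp)*np.cos(a)
        R.append((t,y-tip*1000,z+26.7))
    return np.array(R)
if __name__=="__main__":
    th=[0,5,10,15,20,25,30,35,40,45,50,55,60,65,70,75,80,85,90,95,100]
    ss=[-40,-39,-38,-37]+[-36]+[-35]*16
    T=tab(.0838,th,ss);np.set_printoptions(precision=1,suppress=True)
    print(np.c_[T,np.vstack([[0,0],np.diff(T[:,1:],axis=0)])])
E
python3 arc.py
```

```text
[[   0.  -128.7   40.1    0.     0. ]
 [   5.  -127.3   46.3    1.4    6.2]
 [  10.  -125.5   52.2    1.9    6. ]
 [  15.  -123.1   57.9    2.3    5.7]
 [  20.  -120.4   63.6    2.8    5.7]
 [  25.  -116.9   70.8    3.4    7.2]
 [  30.  -113.8   78.1    3.1    7.3]
 [  35.  -110.1   85.2    3.8    7. ]
 [  40.  -105.7   91.8    4.3    6.7]
 [  45.  -100.8   98.1    4.9    6.3]
 [  50.   -95.4  103.9    5.4    5.8]
 [  55.   -89.4  109.2    5.9    5.3]
 [  60.   -83.1  114.     6.4    4.8]
 [  65.   -76.3  118.2    6.8    4.2]
 [  70.   -69.2  121.8    7.1    3.6]
 [  75.   -61.8  124.8    7.4    3. ]
 [  80.   -54.2  127.1    7.6    2.3]
 [  85.   -46.4  128.7    7.8    1.6]
 [  90.   -38.5  129.7    7.9    1. ]
 [  95.   -30.5  130.7    8.     1. ]
 [ 100.   -22.5  130.9    8.     0.3]]
```

>>> step_arm(commands=[{"xyz":[0,-1.5,-5],"yaw":0},{"xyz":[0,-2,-5],"yaw":0},{"xyz":[0,-2,-5],"yaw":0},{"xyz":[0,-2.5,-5],"yaw":0},{"xyz":[0,0,0],"yaw":0}])

```text
time: 10.63
ee_pos: [0.5848, -0.1201, 0.0656]
ee_rot: [[0.999, -0.052, 0.002], [-0.052, -0.999, -0.001], [0.002, 0.001, -1.0]]
force: [1.1, -0.7, -2.0]
finger_gap: 0.268
```

```bash
python3 -c "
from h import *
bis('b3');avg(2)
"
```

```text
side choc 814 [0.5929 0.0944 0.0373] min [0.5434 0.0471 0.0225] max [0.6404 0.1408 0.0509] normal [0.0255 0.2619 0.9648] tilt 15.254384066355454
top choc 1046 [0.5936 0.0915 0.0367] min [0.546  0.0469 0.023 ] max [0.6405 0.137  0.0501] normal [0.0259 0.2639 0.9642] tilt 15.376269759095473
t 10.8333 F [ 0.5595  0.054  -1.9406] T [-0.3299  0.0854 -0.0119] ee [ 0.5842 -0.1204  0.0641] std [0.3747 0.4313 0.0996]
```

View pics/b3_side.png

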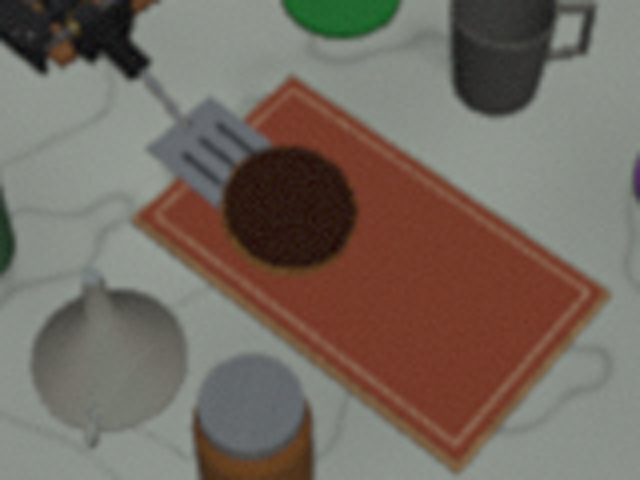

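```bash
python3 -c "
from h import *
for n in('side','top'):
    p,d,W=cloud(n); blade(n,p,d,W,.033,(.55,.62,-.03,.028))
avg(1)
"
```

```text
side blade 304 [ 0.5853 -0.0006  0.0351] [ 0.5502 -0.0295  0.03  ] [0.6198 0.0279 0.0403] slopes [ 0.0078 -0.0257] rect ((0.5850513577461243, -0.0007852166891098022), (0.06958551704883575, 0.05741852521896362), 0.02637050859630108)
top blade 467 [ 0.5864 -0.0006  0.0338] [ 0.5547 -0.0295  0.0284] [0.6199 0.0276 0.04  ] slopes [ 0.0011 -0.0369] rect ((0.5876449942588806, -0.0009535923600196838), (0.05634988844394684, 0.065311960875988), 89.10762023925781)
t 10.9833 F [ 0.2768 -0.8425 -1.519 ] T [-0.3325  0.0565 -0.0256] ee [ 0.5842 -0.1205  0.0639] std [0. 0. 0.]
```

>>> step_arm(commands=[{"xyz":[0,-3,-5],"yaw":0},{"xyz":[0,-3,-7],"yaw":0},{"xyz":[0,-3.5,-7],"yaw":0},{"xyz":[0,-4,-7],"yaw":0},{"xyz":[0,0,0],"yaw":0}])

```text
time: 11.4
ee_pos: [0.5857, -0.1062, 0.0922]
ee_rot: [[0.999, -0.051, 0.003], [-0.051, -0.999, -0.001], [0.003, 0.001, -1.0]]
force: [-0.3, -1.2, -1.2]
finger_gap: 0.266
```

```bash
python3 -c "
from h import *
bis('b4');avg(2)
"
```

```text
side choc 844 [0.5932 0.1063 0.0503] min [0.5436 0.0657 0.0238] max [0.6412 0.1473 0.0776] normal [0.041  0.5455 0.8371] tilt 33.16243588089382
top choc 940 [0.5941 0.1039 0.0505] min [0.5454 0.0638 0.0242] max [0.6427 0.1454 0.0761] normal [0.0526 0.5415 0.8391] tilt 32.95794208999958
t 11.6 F [-0.1986 -1.0573 -2.1308] T [-0.3786  0.0418  0.0439] ee [ 0.5849 -0.1069  0.0901] std [0.773  0.5429 0.3347]
```

View pics/b4_side.png

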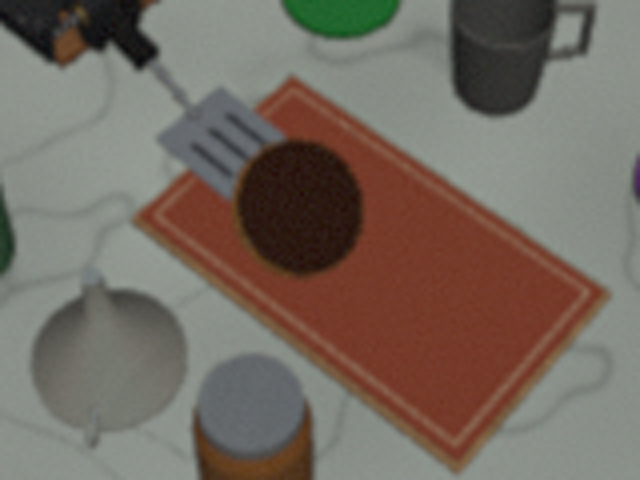

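>>> step_arm(commands=[{"xyz":[0,-3,-4.5],"yaw":0},{"xyz":[0,-3.5,-4.5],"yaw":0},{"xyz":[0,-5,-6],"yaw":0},{"xyz":[0,-5.5,-6],"yaw":0},{"xyz":[0,-6,-5],"yaw":0},{"xyz":[0,-6.5,-5],"yaw":0},{"xyz":[0,0,0],"yaw":0}])

```text
time: 12.18
ee_pos: [0.587, -0.0761, 0.1225]
ee_rot: [[0.999, -0.051, 0.002], [-0.051, -0.999, -0.0], [0.002, 0.0, -1.0]]
force: [0.1, 0.2, -1.1]
finger_gap: 0.265
```

```bash
python3 -c "
from h import *
bis('b5');avg(2)
"
```

```text
side choc 727 [0.5947 0.1279 0.0654] min [0.5463 0.1034 0.0243] max [0.6428 0.1532 0.1051] normal [0.1037 0.8554 0.5074] tilt 59.50921620832304
top choc 531 [0.5955 0.1251 0.0679] min [0.547  0.1007 0.0259] max [0.6437 0.1508 0.1069] normal [0.0988 0.8514 0.5151] tilt 58.994808262928615
t 12.3833 F [ 0.1936 -0.9215 -1.1211] T [-0.3033  0.0535 -0.0703] ee [ 0.5864 -0.0774  0.121 ] std [0.5443 0.3784 0.1696]
```

View pics/b5_side.png

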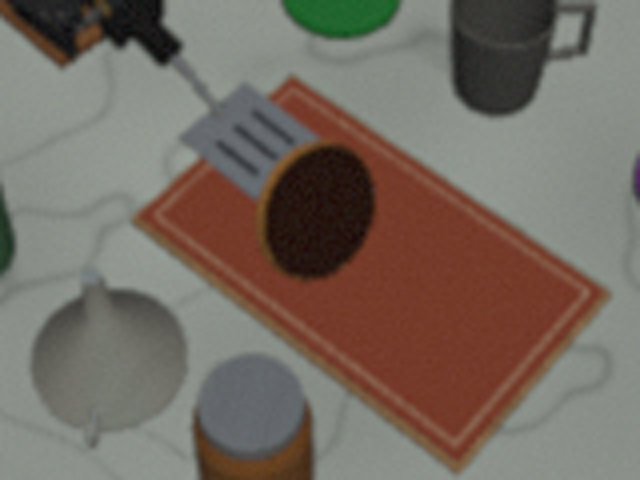

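>>> step_arm(commands=[{"xyz":[0,-7,-4],"yaw":0},{"xyz":[0,-7,-3.5],"yaw":0},{"xyz":[0,-7.5,-3],"yaw":0},{"xyz":[0,-7.5,-2],"yaw":0},{"xyz":[0,-8,-1.5],"yaw":0},{"xyz":[0,-8,-1],"yaw":0},{"xyz":[0,-8,0],"yaw":0},{"xyz":[0,-8,0],"yaw":0}])

```text
time: 13.05
ee_pos: [0.5897, -0.0155, 0.1361]
ee_rot: [[0.999, -0.052, -0.0], [-0.052, -0.999, 0.0], [-0.0, -0.0, -1.0]]
force: [0.4, 0.5, -2.2]
finger_gap: 0.266
```

```bash
python3 -c "
from h import *
bis('b6');avg(2)
"
```

```text
side choc 159 [0.6033 0.1671 0.0662] min [0.5532 0.1568 0.0209] max [0.6536 0.1787 0.1111] normal [-0.1184 -0.9728  0.1989] tilt 78.52886549325851
top choc 146 [0.5958 0.1641 0.0755] min [0.5507 0.1562 0.0416] max [0.6523 0.1742 0.0971] normal [-0.1051 -0.9808  0.1645] tilt 80.53356190235444
t 13.25 F [-0.6678  0.0054 -0.8141] T [-0.1887  0.0737  0.0002] ee [ 0.5896 -0.0161  0.136 ] std [0.4633 0.0131 0.0498]
```

View pics/b6_side.png

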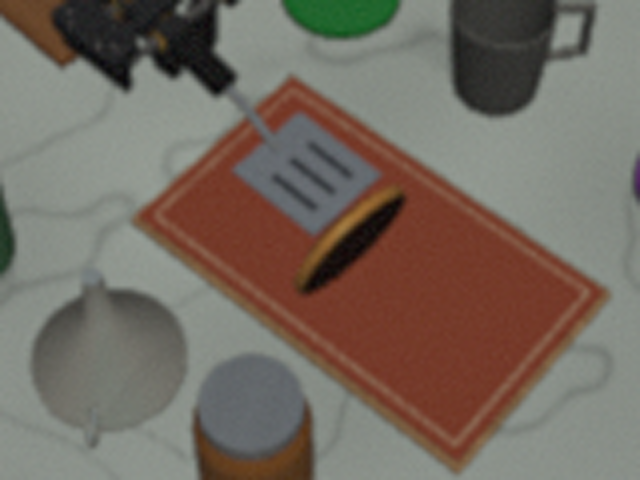

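>>> step_arm(commands=[{"xyz":[0,0,0],"yaw":0},{"xyz":[0,0,0],"yaw":0},{"xyz":[0,0,0],"yaw":0},{"xyz":[0,0,0],"yaw":0}])

```text
time: 13.58
ee_pos: [0.5897, -0.0168, 0.1361]
ee_rot: [[0.999, -0.052, -0.0], [-0.052, -0.999, -0.0], [-0.0, 0.0, -1.0]]
force: [0.8, -0.4, -1.4]
finger_gap: 0.266
```

```bash
python3 -c "
from h import *
bis('b7');avg(2)
"
```

```text
side few 0
top few 0
t 13.7833 F [ 0.181  -0.0699 -1.2717] T [-0.1658  0.0793  0.0165] ee [ 0.5897 -0.0166  0.1361] std [0.0785 0.1006 0.1861]
```

View pics/b7_side.png

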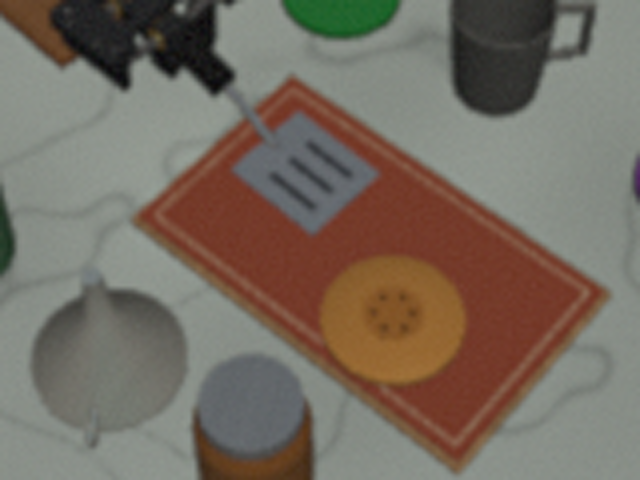

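View pics/b7_top.png

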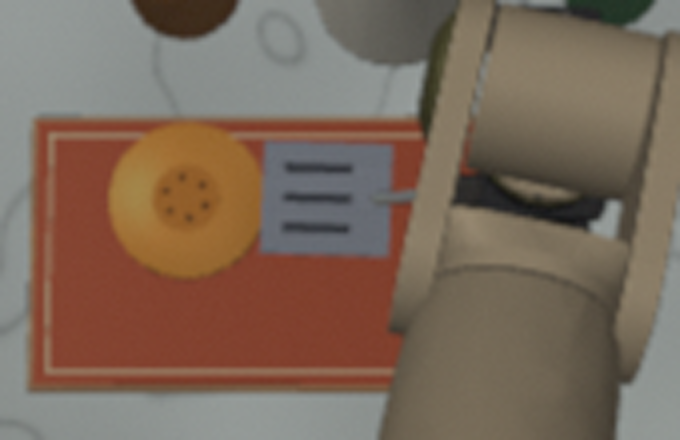

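```bash
python3 -c "
from h import *
for n in('side','top'):
    p,d,W=cloud(n); blade(n,p,d,W,.105,(.55,.645,.07,.17))
    i=p.astype(int);m=(i[...,0]-i[...,2]>50)&(W[...,2]>.02)&(W[...,2]<.04)&(W[...,0]>.5)&(W[...,0]<.7)&(W[...,1]>.12)&(W[...,1]<.33)
    P=W[m];nn=np.linalg.svd(P-P.mean(0),full_matrices=False)[2][2];print('biscuit',len(P),P.mean(0),nn)
to(.523,-.3655,.10,-3)
"
```

```text
side blade 565 [0.5948 0.1145 0.1073] [0.5548 0.0701 0.1019] [0.6328 0.1564 0.1125] slopes [ 0.0073 -0.0204] rect ((0.5941070914268494, 0.1130097359418869), (0.08492358773946762, 0.07636208087205887), 88.2132568359375)
biscuit 876 [0.6135 0.2169 0.0265] [0.0088 0.0019 1.    ]
top blade 844 [0.597  0.1125 0.1059] [0.5587 0.0712 0.0999] [0.6359 0.1541 0.112 ] slopes [-0.0048 -0.0324] rect ((0.5974435210227966, 0.11151651293039322), (0.08430203795433044, 0.07389295101165771), 85.91023254394531)
biscuit 1072 [0.6136 0.2133 0.0255] [-0.0013 -0.0027  1.    ]
t 13.8833 ee [ 0.5897 -0.0166  0.1362] ang -2.984365313976303 gap 0.2657575416938684 F [ 0.0807  0.1878 -1.1645] tool mm [-48.4507 351.8999  36.159 ] ('yaw rad', np.float64(0.00027287674862905086))
```

>>> step_arm(commands=[{"xyz":[0,15,0],"yaw":0},{"xyz":[-4,28,0],"yaw":0},{"xyz":[-6,36,0],"yaw":0},{"xyz":[-6,36,0],"yaw":0},{"xyz":[-6,36,0],"yaw":0},{"xyz":[-6,36,0],"yaw":0},{"xyz":[-6,36,0],"yaw":0},{"xyz":[-6,36,0],"yaw":0}])

```text
time: 14.55
ee_pos: [0.5357, -0.2748, 0.1362]
ee_rot: [[0.999, -0.052, 0.0], [-0.052, -0.999, -0.0], [0.0, 0.0, -1.0]]
force: [2.0, -0.1, -1.8]
finger_gap: 0.266
```

>>> step_arm(commands=[{"xyz":[-4,35,0],"yaw":0},{"xyz":[-3,30,5],"yaw":0},{"xyz":[-1.5,18,10],"yaw":0},{"xyz":[0,10,15],"yaw":0},{"xyz":[0,0,15],"yaw":0},{"xyz":[0,0,15],"yaw":0},{"xyz":[0,0,0],"yaw":0}])

```text
time: 15.13
ee_pos: [0.522, -0.3633, 0.0719]
ee_rot: [[0.999, -0.051, -0.005], [-0.051, -0.999, 0.005], [-0.005, -0.005, -1.0]]
force: [-0.6, 0.7, -1.9]
finger_gap: 0.266
```

```bash
python3 -c "
from h import *
for n in('side','top'):
    p,d,W=cloud(n); blade(n,p,d,W,.047,(.47,.58,-.285,-.17)); crop(n,p,*((180,110,300,210) if n=='side' else (380,130,530,240)),5,'r_'+n+'.png')
to(.5225,-.3655,.037,-3)
"
```

```text
side blade 383 [ 0.5262 -0.2325  0.0438] [ 0.4863 -0.2782  0.0379] [ 0.5646 -0.187   0.0507] slopes [-0.003  -0.0213] rect ((0.5249308943748474, -0.2332386076450348), (0.09078865498304367, 0.07681352645158768), 88.07537078857422)
top blade 551 [ 0.5384 -0.2437  0.0441] [ 0.492  -0.279   0.0381] [ 0.5689 -0.1931  0.0499] slopes [-0.0022 -0.0135] rect ((0.5312047600746155, -0.2343984842300415), (0.08622951060533524, 0.07342972606420517), 85.66426086425781)
t 15.2333 ee [ 0.5232 -0.3643  0.0753] ang -2.9159625380287215 gap 0.26855155891430865 F [-0.0374 -0.5446 -0.533 ] tool mm [-0.5639  1.2583 38.327 ] ('yaw rad', np.float64(0.001466730406418334))
```

View pics/r_side.png

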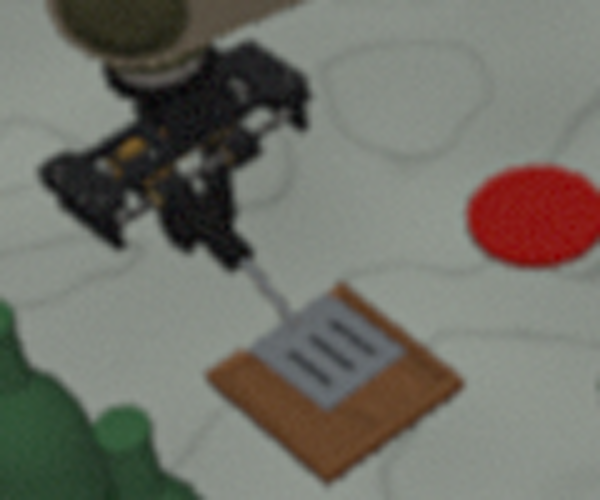

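View pics/r_top.png

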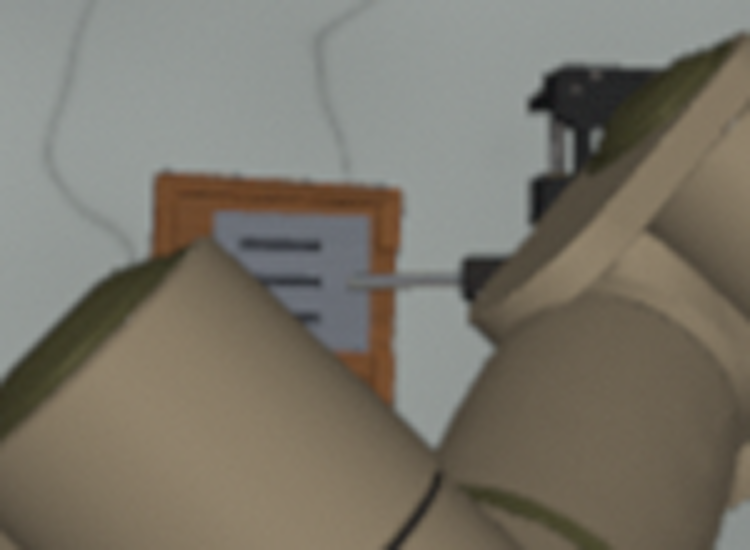

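>>> step_arm(commands=[{"xyz":[0,0,10],"yaw":0},{"xyz":[0,0,10],"yaw":0},{"xyz":[0,0,8],"yaw":0},{"xyz":[0,0,5],"yaw":0},{"xyz":[0,0,3],"yaw":0},{"xyz":[0,0,1],"yaw":0},{"xyz":[0,0,1],"yaw":0},{"xyz":[0,0,0],"yaw":0}])

```text
time: 15.9
ee_pos: [0.523, -0.3655, 0.0383]
ee_rot: [[0.999, -0.052, 0.0], [-0.052, -0.999, 0.0], [0.0, -0.0, -1.0]]
force: [-0.7, -0.3, -0.9]
finger_gap: 0.268
```

```bash
python3 -c "
from h import *
avg(3)
for n in('side','top'):
    p,d,W=cloud(n); blade(n,p,d,W,.010,(.50,.56,-.27,-.20))
"
```

```text
t 16.05 F [-0.0832  1.0889 -0.8733] T [0.0835 0.1557 0.0937] ee [ 0.523  -0.3655  0.0385] std [0.7092 0.2878 0.5441]
side blade 234 [ 0.5306 -0.2352  0.0114] [ 0.5003 -0.2696  0.0064] [ 0.56   -0.2001  0.0169] slopes [ 0.0016 -0.0143] rect ((0.5301226377487183, -0.2348882406949997), (0.06940778344869614, 0.059719644486904144), 89.89820861816406)
top blade 77 [ 0.5485 -0.2577  0.0107] [ 0.5295 -0.2697  0.0062] [ 0.5593 -0.2377  0.0152] slopes [-0.0189 -0.0438] rect ((0.5444900989532471, -0.2535940408706665), (0.03264150395989418, 0.02911333367228508), 88.40188598632812)
```

In contact with the floor and nearly flat. I'll lower 1 mm more, then release.

>>> step_arm(commands=[{"xyz":[0,0,1],"yaw":0},{"xyz":[0,0,0],"yaw":0},{"xyz":[0,0,0],"yaw":0}])

```text
time: 16.4
ee_pos: [0.523, -0.3658, 0.0373]
ee_rot: [[0.999, -0.052, 0.0], [-0.052, -0.999, -0.001], [0.0, 0.001, -1.0]]
force: [0.5, -1.6, 1.0]
finger_gap: 0.267
```

>>> step_arm(commands=[{"xyz":[0,0,0],"yaw":0},{"xyz":[0,0,0],"yaw":0},{"xyz":[0,0,0],"yaw":0},{"xyz":[0,0,0],"yaw":0},{"xyz":[0,0,0],"yaw":0},{"xyz":[0,0,0],"yaw":0},{"xyz":[0,0,0],"yaw":0},{"xyz":[0,0,0],"yaw":0}], grip=1)

```text
time: 17.07
ee_pos: [0.523, -0.3655, 0.0371]
ee_rot: [[0.999, -0.052, -0.0], [-0.052, -0.999, 0.0], [-0.0, 0.0, -1.0]]
force: [-0.6, 0.9, 0.1]
finger_gap: 0.85
```

>>> step_arm(commands=[{"xyz":[0,0,0],"yaw":0},{"xyz":[0,0,-5],"yaw":0},{"xyz":[0,0,-15],"yaw":0},{"xyz":[0,0,-30],"yaw":0},{"xyz":[0,0,-35],"yaw":0},{"xyz":[0,0,-35],"yaw":0},{"xyz":[0,0,-35],"yaw":0},{"xyz":[0,0,-20],"yaw":0}])

```text
time: 17.73
ee_pos: [0.5234, -0.3659, 0.217]
ee_rot: [[0.999, -0.052, 0.004], [-0.052, -0.999, -0.004], [0.004, 0.004, -1.0]]
force: [0.2, -0.3, 0.2]
finger_gap: 1.0
```

>>> step_arm(commands=[{"xyz":[0,30,0],"yaw":0},{"xyz":[0,30,0],"yaw":0},{"xyz":[0,30,0],"yaw":0},{"xyz":[0,20,0],"yaw":0},{"xyz":[0,0,0],"yaw":0}])

```text
time: 18.15
ee_pos: [0.516, -0.4788, 0.2114]
ee_rot: [[0.998, -0.055, -0.0], [-0.055, -0.998, -0.0], [-0.0, 0.001, -1.0]]
force: [-0.6, -0.2, -0.1]
finger_gap: 0.999
```

```bash
python3 -c "
from h import *
for n in('side','top'):
    p,d,W=cloud(n); blade(n,p,d,W,.010,(.50,.56,-.27,-.20)); cv2.imwrite('pics/f_'+n+'.png',p[:,:,::-1]);crop(n,p,*((180,110,300,210) if n=='side' else (380,130,530,240)),5,'fc_'+n+'.png')
    i=p.astype(int);m=(i[...,0]-i[...,2]>50)&(W[...,2]>.02)&(W[...,2]<.04)&(W[...,0]>.5)&(W[...,0]<.7)&(W[...,1]>.12)&(W[...,1]<.33)
    P=W[m];nn=np.linalg.svd(P-P.mean(0),full_matrices=False)[2][2];print('biscuit',len(P),P.mean(0),nn)
s=state();print(s['time'],s['ee_pos'],s['finger_gap'])
"
```

```text
side blade 236 [ 0.5299 -0.2345  0.0112] [ 0.5001 -0.27    0.005 ] [ 0.5596 -0.2     0.0163] slopes [-0.008 -0.009] rect ((0.5297941565513611, -0.23494018614292145), (0.06968887895345688, 0.059322576969861984), 89.46798706054688)
biscuit 882 [0.6139 0.2168 0.0264] [0.0065 0.0039 1.    ]
top blade 349 [ 0.5389 -0.2308  0.0096] [ 0.5027 -0.27    0.0038] [ 0.5599 -0.2003  0.016 ] slopes [0.0121 0.0046] rect ((0.5316490530967712, -0.23545746505260468), (0.05678544566035271, 0.069377101957798), 1.1337612867355347)
biscuit 1079 [0.6134 0.2139 0.0255] [0.0045 0.0033 1.    ]
18.25 [ 0.517  -0.4754  0.212 ] 1.000059883992238
```

View pics/f_side.png

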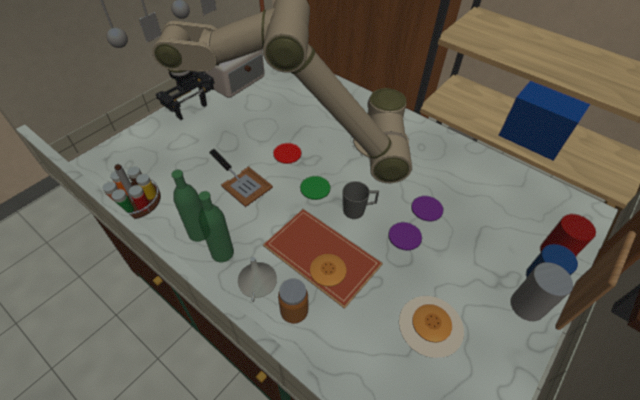

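View pics/fc_top.png

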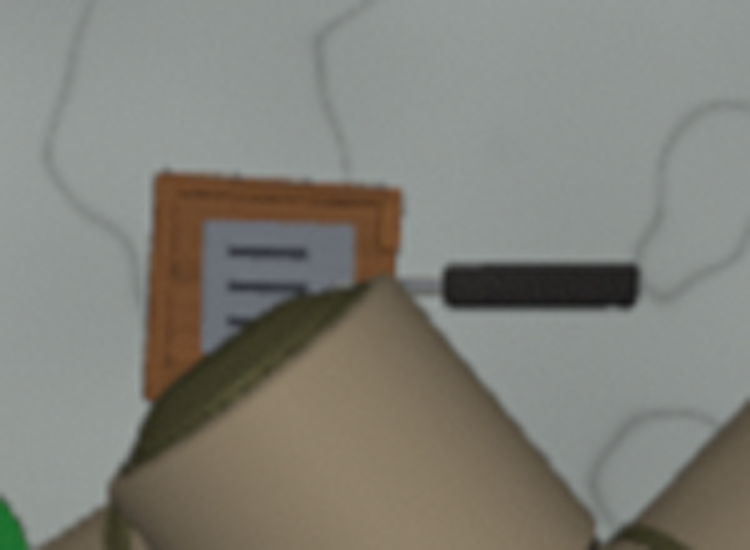

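View pics/fc_side.png

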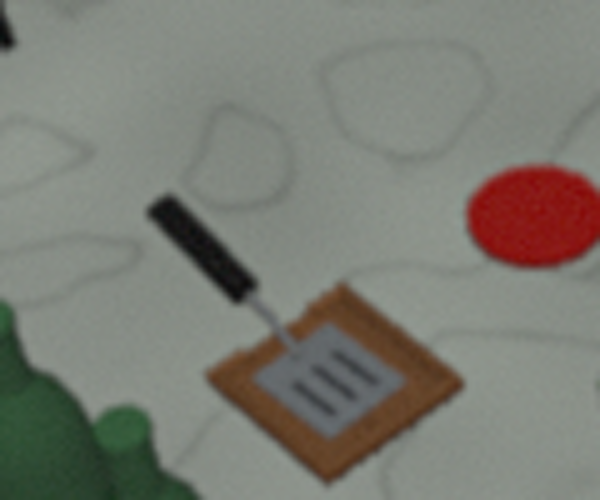

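The biscuit lies flat, baked side up, on the mat (side px 328,270). The spatula's blade is flat and centred in the rest (px 246,186), the bystanders look unmoved, and the arm is clear. I'm handing in.

```bash
python3 -c "
from bench import *
print(job_done())"
```

```text
the job is handed in; nothing more can be done
None
```

The biscuit is turned over, chocolate side down and flat on the board. The spatula is back with its blade flat in the spoon rest. I handed in at about 18 s of the 54 s allowed; no verdict was reported.

**How it went:** I gripped the spatula by the middle of its handle and slid the blade under the biscuit's -y rim. I then raised that edge along an arc, checking the tilt at each stop (15°, 33°, 59°), and pushed it past upright so it fell onto its chocolate side. The biscuit slid several millimetres in +y on the mat while it was being tipped.

**Last checks:**
- **Biscuit:** its centre is at about (0.614, 0.215) m, well inside the board, and it tilts less than 0.01 rad.
- **Spatula:** the blade centre is within about 5 mm of the rest's centre, and the tilt measured about 0.01 rad. It had slipped roughly 0.02 rad nose-down in the grip while lifting, but settled flat when released.
- **Bystanders:** they look unmoved in the final pictures, though I did not measure their positions again.
- **Arm:** it is withdrawn about 0.11 m beyond the handle, 0.21 m up, with the gripper open.

**Disagreement:** the two cameras differed by about 3 mm in position throughout, close to the stated calibration error.

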